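# Point out the misprinted plate

## Robot

A 7-joint arm with a two-finger parallel gripper is mounted at the origin on the work surface. World frame = base frame: x ahead of the robot, y to its left, z up, the work surface at z = 0. Lengths are in m, angles in rad, forces in N, time in s.
With the tool pointing down it reaches from about 0.35 to 0.9 m from the base axis. Payload 19.9 kg.
Tool frame: the origin (TCP) lies between the finger pads, 19 mm behind the fingertips; this is the grasp point; z points along the fingers, y is the line along which they close (so a half turn about z gives the same grasp; the last joint's range is limited). The gripper opens to 94 mm and grips with 3 to 60 N. Pads are 16 mm wide; open, the fingers measure 119 mm over their backs; the gripper's body (75 mm by 177 mm) begins 78 mm behind the grasp point.
Start: joints at [1.091, 0.417, -0.01, 1.614, 0.005, 1.111, -0.053], TCP at [0.266, -0.566, 0.224] pointing down, gripper open.
Joint ranges: [-2.81, 2.81], [-0.39, 2.02], [-1.27, 1.25], [0.06, 2.57], [-1.19, 4.33], [0.19, 2], [-2.82, 2.82]. Speed limits (rad/s): [1.89, 1.89, 2.39, 2.39, 3.01, 3.01, 3.01].

## Interface

Orientations are given as a 3x3 rotation matrix whose columns are the frame's x, y, z axes.
In Python, from rig import robot gives the robot as it stands. Calls block until the motion is done:
- robot.move_ptp(position, orientation): joint-space move of the TCP to a pose.
- robot.move_linear(position, velocity=0.15, frame=None, threshold=None): straight line of the TCP; frame=None keeps the orientation; velocity is the mean speed in m/s. With threshold (N) it stops when the force on the tool has changed by that much, and returns True; else False.
- robot.goto_joints(angles): joint-space move.
- robot.gripper_to(opening): finger opening in m; the grip force is fixed at half the most; returns when the fingers have stopped.
- robot.pause(seconds).
- robot.ik(position, orientation): joint angles nearest the present ones, or None.
- robot.get_state(): the state.
- robot.grab_frame(name): name is "scene" or "side" or "wrist"; returns the picture (384x512x3 uint8, red, green, blue); there is no depth.
- robot.camera_info(name): a dict with "fx", "fy", "cx", "cy" (pixels), "dist" ([k1, k2, p1, p2, k3] as OpenCV has them; the pictures are not rectified), "rvec" (rotation vector, rad) and "tvec" (3), from world to camera coordinates, as OpenCV has them. Camera axes: x right, y down, z forward; pixel columns grow to the right and rows downward; lengths in m; the calibration is good to about 2 mm. A picture is of the moment at which its call begins: read the wrist's pose just before it. camera_info takes no time and is no camera call; for the wrist camera it gives the pose at the moment of the call.
A pose or a line that the arm cannot do raises robot.PlanningError and nothing moves.
- robot.sign_off(): hands the job in; it is judged then, once.
The state is a dict: "time": time; "qpos": joint angles; "joint_vel": joint speeds; "effort": joint torques, N m; "ee_pos": TCP position; "tool_rot": TCP orientation; "force": force on the tool from outside, world axes, zero at the start; "moment": the same for the moment, N m; "opening": finger opening in m; "grasp_force": force on a finger pad.
Only numpy, scipy, OpenCV 4.12 (cv2) and the standard library are available. Lean on these libraries where they do the work, as an engineer would, in place of code of your own. Each camera call takes 0.05 s, during which the arm holds its last target. There are 200 camera calls.

## Task

One of the four printed cover plates on the wooden board is misprinted: half of its black print is missing. Point at that plate by holding the fingertips just above its middle (a finger's width or two, without touching it) for two seconds, then press the red reject button fully down, let it come back up and move clear. Do not bring the fingertips down over any of the good plates, do not touch or move any plate or the magnifier, and leave the green button alone.

Things in the scene. Friction and masses are not known exactly. Their poses are not given: they have to be found in the camera images.
- board: fixed flat carrier board of brown wood, 270 (x) x 230 (y) x 10 mm, lying on the table; origin at the centre of its underside. The four plates lie on it in two rows of two, about 120 mm apart along its x and 100 mm along its y, in any order
- misprint: the misprinted cover plate: loose white plastic plate 90 (x) x 60 (y) x 6 mm; black print with a ragged edge covers only about half of it, towards its own -x end, the rest is bare white. Origin at the centre of its underside, z up
- misprint_top (a point): centre of the upper face of the misprinted plate, 16 mm above the table; z up
- good1: a good cover plate, the same loose 90 x 60 x 6 mm plate, but printed black all over inside a narrow white margin, with a grey window and three small white squares. Origin at the centre of its underside
- good1_top (a point): centre of the upper face of plate good1, 16 mm above the table; z up
- good2: a good cover plate, the same loose 90 x 60 x 6 mm plate, but printed black all over inside a narrow white margin, with a grey window and three small white squares. Origin at the centre of its underside
- good2_top (a point): centre of the upper face of plate good2, 16 mm above the table; z up
- good3: a good cover plate, the same loose 90 x 60 x 6 mm plate, but printed black all over inside a narrow white margin, with a grey window and three small white squares. Origin at the centre of its underside
- good3_top (a point): centre of the upper face of plate good3, 16 mm above the table; z up
- panel: fixed grey button box, 90 (x) x 180 (y) x 35 mm, to the robot's right of the board; origin at the centre of its underside. On top it has a red and a green push button side by side, about 90 mm apart, either one on the left
- reject (a joint): travel of the red button in m: 0 up, 0.006 fully down; pressed straight down, spring-loaded, needs about 5 N to be fully down and comes back up by itself
- reject_top (a point): centre of the upper face of the red button's cap (round, 36 mm across), 57 mm above the table when up; the cap stands 10 mm proud of a black round collar 52 mm across; moves down with the cap
- accept (a joint): travel of the green button in m, built like the red one: 0 up, 0.006 fully down
- accept_top (a point): centre of the upper face of the green button's cap (36 mm across)
- magnifier: loose black hand magnifier lying on the table to the left of the board (robot's left): round lens 64 mm across centred 55 mm along its +x, straight handle to -x, 162 mm long in all, 10 mm thick; origin on its underside, on its long axis
There are look-alikes about, which are no part of the job. What is shaped like the good3 but pink or purple is not meant.

How it is judged:
By the outcome, as a careful person would: the job done as asked, in the order asked, and still so for the second after the job is handed in, with the robot touching nothing.
It also fails if it takes over 38 s, if anything falls off the work surface, if the arm or the gripper's body presses on something with over 40 N, if the wrist force passes 120 N, or if a joint passes its speed limit or range.

## Working session

There is one attempt and no reset: what is moved stays moved. The work goes in short steps, each a Python script; the robot and the scene stay as the last script left them, time stands still between calls to the robot, and variables do not carry over. Pictures are saved under pics/ and viewed, at most 10 in all, crops included, and the job is handed in when it is done.

```bash
mkdir -p pics; cat > h.py <<'E'
import numpy as np, cv2
from rig import robot
def ray(info,uv,z):
    K=np.array([[info["fx"],0,info["cx"]],[0,info["fy"],info["cy"]],[0,0,1.]])
    p=cv2.undistortPoints(np.array(uv,float).reshape(-1,1,2),K,np.array(info["dist"],float)).reshape(-1,2)
    R=cv2.Rodrigues(np.array(info["rvec"],float))[0]; t=np.array(info["tvec"],float).ravel()
    c=-R.T@t; d=np.c_[p,np.ones(len(p))]@R
    return c+d*((z-c[2])/d[:,2])[:,None]
def save(n,im): cv2.imwrite(f"pics/{n}.png",im[:,:,::-1])
E
python3 - <<'E'
from h import *
a=robot.grab_frame("scene");b=robot.grab_frame("side")
save("scene",a);save("side",b)
print(robot.get_state()["time"])
for n in("scene","side"):print(robot.camera_info(n))
E
```

```text
0.1
{'fx': 434.69670294568766, 'fy': 434.69670294568766, 'cx': 263.0441809895073, 'cy': 189.65878825718937, 'dist': array([-0.08434764,  0.        ,  0.        ,  0.        ,  0.        ]), 'rvec': array([ 0.88206269,  2.64278634, -0.95580183]), 'tvec': array([ 0.46771732, -0.26111769,  1.40627337])}
{'fx': 368.17423005339134, 'fy': 368.17423005339134, 'cx': 259.6859266192305, 'cy': 194.77963248950454, 'dist': array([-0.07655507,  0.        ,  0.        ,  0.        ,  0.        ]), 'rvec': array([ 2.25716615, -0.33753518,  0.15921547]), 'tvec': array([-0.59800688,  0.20420025,  0.91009338])}
```

View pics/scene.png

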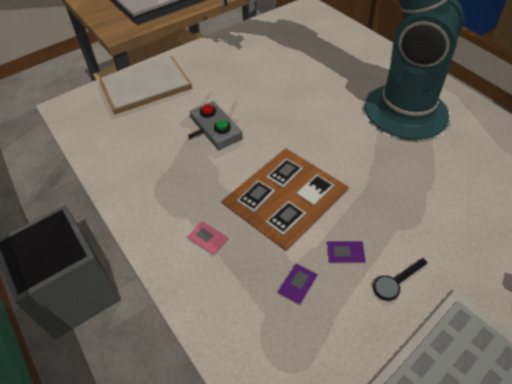

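View pics/side.png

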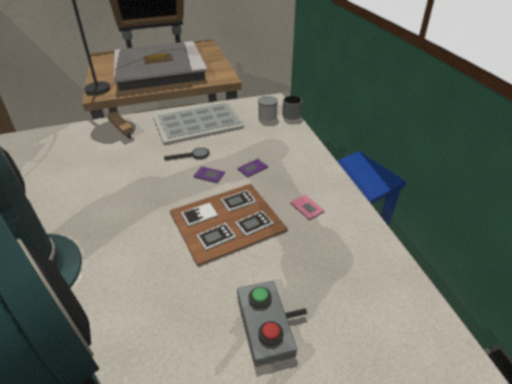

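The scene picture shows the plates on the brown board: misprint candidate at (316,189), good ones at (284,172), (256,196) and (286,217). The red button is at (208,109) and the green at (222,125). Look-alikes outside the board are pink (208,237) and purple (346,251) and (298,284). The side picture agrees, with the misprint at (199,213) and red at (271,331). I choose the half-white plate on the board and will check it in a crop.

```bash
python3 - <<'E'
from h import *
a=cv2.imread("pics/scene.png");b=cv2.imread("pics/side.png")
I={n:robot.camera_info(n) for n in("scene","side")}
f=lambda im,x,y:cv2.resize(im[y:y+100,x:x+130],None,fx=3,fy=3,interpolation=cv2.INTER_CUBIC)
cv2.imwrite("pics/crop.png",np.hstack([f(a,225,145),f(b,165,180)]))
for n,pl,im,rd in(("scene",[(316,189),(284,172),(256,196),(286,217)],a,0),("side",[(199,213),(216,236),(254,223),(239,200)],b,0)):
    print(n,ray(I[n],pl,.016).round(3).tolist())
    hsv=cv2.cvtColor(im,cv2.COLOR_BGR2HSV).astype(int);H,S,V=hsv[...,0],hsv[...,1],hsv[...,2]
    for c,m in(("red",((H<8)|(H>174))&(S>170)&(V>90)),("green",(H>45)&(H<80)&(S>120)&(V>60))):
        k,l,st,ce=cv2.connectedComponentsWithStats(m.astype(np.uint8))
        for i in range(1,k):
            if 50<st[i,4]<900: print(c,ce[i].round(1),st[i].tolist(),ray(I[n],[ce[i]],.054).round(3))
E
```

```text
scene [[0.465, 0.084, 0.016], [0.496, -0.018, 0.016], [0.609, 0.004, 0.016], [0.588, 0.108, 0.016]]
red [207.3 108.4] [202, 105, 11, 8, 69] [[ 0.542 -0.344  0.054]]
green [221.7 124.1] [216, 120, 12, 9, 88] [[ 0.546 -0.255  0.054]]
side [[0.467, 0.082, 0.016], [0.495, -0.021, 0.016], [0.608, -0.003, 0.016], [0.592, 0.104, 0.016]]
```

View pics/crop.png

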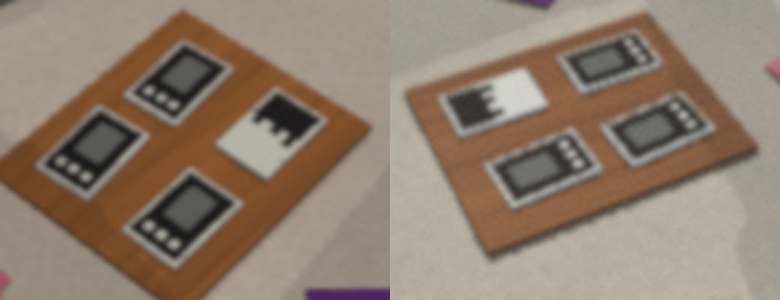

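The crop confirms it: the half-white plate at crop (271,133), which is scene pixel (315.3,189.3), lies on the board and is clearly the misprint. Both cameras put it at about (0.467, 0.083). The other three are fully printed. The red–green spacing comes out at 89 mm, as it should. Now I move above the plate and take a wrist picture.

```bash
python3 - <<'E'
from h import *
print(ray(robot.camera_info("side"),[(271,330)],.055).round(3), ray(robot.camera_info("side"),[(199.6,213.9)],.016).round(3))
s=robot.get_state();print(s["tool_rot"].round(2).tolist() if hasattr(s["tool_rot"],"round") else s["tool_rot"])
R=np.array(s["tool_rot"])
R=np.diag([1.,-1,-1]) if R[0,0]>0 else np.diag([-1.,1,-1])
robot.gripper_to(0.0)
robot.move_ptp([.467,.083,.18],R)
i=robot.camera_info("wrist");w=robot.grab_frame("wrist");save("w1",w)
np.save("w1.npy",i,allow_pickle=True)
s=robot.get_state();print(s["time"],s["ee_pos"],s["qpos"],s["opening"])
K=np.array([[i["fx"],0,i["cx"]],[0,i["fy"],i["cy"]],[0,0,1.]])
print(cv2.projectPoints(np.array([[.467,.083,.016]]),i["rvec"],i["tvec"],K,i["dist"])[0])
E
```

```text
[[ 0.543 -0.348  0.055]] [[0.468 0.078 0.016]]
[[0.91, 0.42, -0.0], [0.42, -0.91, 0.0], [-0.0, -0.0, -1.0]]
3.9833 [0.46721032 0.0824307  0.1799753 ] [ 0.32660857  0.25482401 -0.64297068  2.00553215  0.18841227  0.93910916
 -1.98448835] 0.0004951695395626085
[[[248.92193937 184.0415736 ]]]
```

View pics/w1.png

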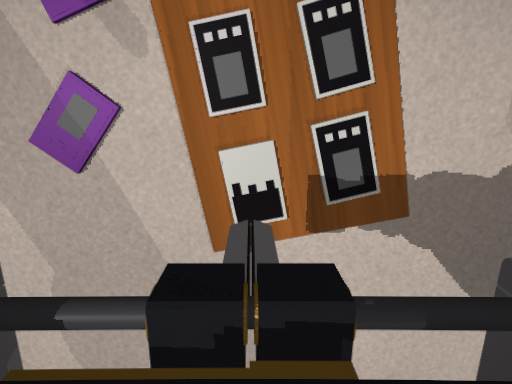

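The wrist picture shows the misprint directly ahead of the fingers. Its corners at (219,152) and (286,218) give a centre at about (252.5,185), against (249,184) predicted, so the estimate is within about 3 mm. Next I point, then move over the red button.

```bash
python3 - <<'E'
from h import *
i=np.load("w1.npy",allow_pickle=True).item()
p=ray(i,[(252.5,185)],.016)[0];print(p.round(4))
x,y=(p[:2]+[.467,.081])/2
robot.move_linear([x,y,.18]);robot.move_linear([x,y,.055],velocity=.12)
print(robot.get_state()["ee_pos"])
robot.pause(2.6)
robot.move_linear([x,y,.2],velocity=.2)
robot.move_ptp([.54,-.346,.18],np.diag([1.,-1,-1]))
i=robot.camera_info("wrist");w=robot.grab_frame("wrist");save("w2",w);np.save("w2.npy",i,allow_pickle=True)
s=robot.get_state();print(s["time"],s["ee_pos"],s["force"])
K=np.array([[i["fx"],0,i["cx"]],[0,i["fy"],i["cy"]],[0,0,1.]])
print(cv2.projectPoints(np.array([[.5425,-.346,.057]]),i["rvec"],i["tvec"],K,i["dist"])[0])
E
```

```text
[0.4659 0.0791 0.016 ]
[0.46683977 0.08011043 0.05556197]
10.5417 [ 0.54070664 -0.34443414  0.18027232] [ 0.24617395  0.34906585 -1.03992859]
[[[251.15648368 191.52106516]]]
```

View pics/w2.png

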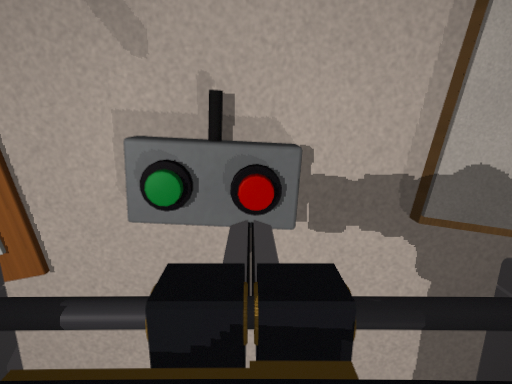

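The red cap is at about (256,193), within 5 mm of the prediction of (251,191.5), and the green one is well to the left at (164,188). Now I press the red button.

```bash
python3 - <<'E'
from h import *
i=np.load("w2.npy",allow_pickle=True).item()
x,y,_=ray(i,[(256,193)],.057)[0];print(x,y)
robot.move_linear([x,y,.18]);robot.move_linear([x,y,.090])
s=robot.get_state();print(s["ee_pos"],s["force"])
r=robot.move_linear([x,y,.064],velocity=.015,threshold=15)
s=robot.get_state();print(r,s["ee_pos"],s["force"])
robot.pause(.4)
s=robot.get_state();print(s["time"],s["ee_pos"],s["force"])
E
```

```text
0.5410438982566194 -0.3506550477143602
[ 0.54153779 -0.35078171  0.0908261 ] [-0.14613154  0.33682968  0.09485701]
True [ 0.54110858 -0.35065583  0.07001057] [-3.73579835  0.9747188  11.77051877]
13.1917 [ 0.54110422 -0.35065986  0.07000201] [-3.3476074   1.89613279 11.8640891 ]
```

The button is at its stop: tips at 51 mm and 12 N, where 5 N is needed. I push slightly further for certainty, then release and move clear.

```bash
python3 - <<'E'
from h import *
x,y,z=robot.get_state()["ee_pos"]
robot.move_linear([x,y,.0685],velocity=.01,threshold=20)
robot.pause(.3)
s=robot.get_state();print(s["ee_pos"],s["force"])
robot.move_linear([x,y,.2],velocity=.1)
robot.pause(.5)
save("end",robot.grab_frame("scene"))
s=robot.get_state();print(s["time"],s["ee_pos"],s["force"])
E
```

```text
[ 0.54124466 -0.3507285   0.06974571] [-8.41821675  4.71424408 23.49784995]
15.7583 [ 0.54110744 -0.35063506  0.19998484] [ 0.24585018 -0.22569276  0.32395724]
```

View pics/end.png

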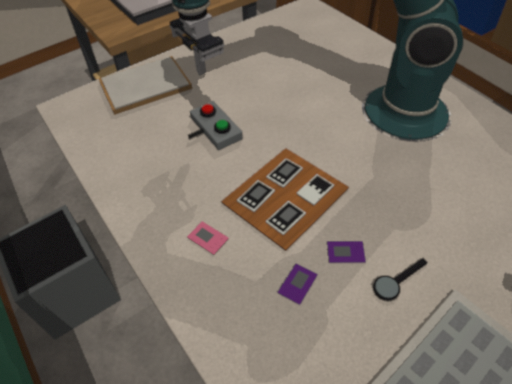

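The final picture shows the plates (misprint still at (316,189)), the magnifier and the buttons where they were. The red button is up at (208,109), with the gripper clear above it.

```bash
python3 -c "
from rig import robot
print(robot.sign_off())"
```

```text
the job is handed in; nothing more can be done
None
```

I held the fingertips about 20 mm above the middle of the misprinted plate for 2.6 s, pressed the red button to its stop at up to about 25 N and released it, and handed the job in at about 16 s with the arm clear; nothing else looked moved in the final picture.

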